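# Load the camera-board test tray

## Robot

A 7-joint arm with a two-finger parallel gripper is mounted at the origin on the work surface. World frame = base frame: x ahead of the robot, y to its left, z up, the work surface at z = 0. Lengths are in mm, angles in degrees, forces in N, time in s.
With the tool pointing down it reaches from about 425 to 925 mm from the base axis. Payload 6.8 kg.
Tool frame: the origin (TCP) lies at the very end of the fingers, on their centre line; the grasp point (between the pads) lies env.pinch_z behind it (env.pinch_z is the distance from the TCP to the grasp point, in mm); z points along the fingers, y is the line along which they close (so a half turn about z gives the same grasp; the last joint's range is limited). The gripper opens to 85 mm and grips with 20 to 120 N. Pads are 22 mm wide; open, the fingers measure 114 mm over their backs; the gripper's body (76 mm by 85 mm) begins 54 mm behind the grasp point. The pads swing forward as they close: fully open they stand 13 mm farther back than shut.
Start: joints at [-74.032, 27.33, 1.283, 89.118, -0.659, 63.558, -4.761], TCP at [254.626, 625.15, 231.308] pointing down, gripper open.
Joint ranges: [-169.35, 169.35], [-19.33, 120.38], [-80.79, 83.38], [13.8, 139.57], [-78.32, 258.32], [9.67, 109.79], [-169.56, 169.56]. Speed limits (degrees/s): [136.94, 136.94, 180, 180, 180, 180, 180].

## Interface

Orientations are given as [roll, pitch, yaw] about the fixed x, y, z axes, in that order (R = Rz(yaw) Ry(pitch) Rx(roll)).
In Python, from bench import env, claw, kin, get_obs, capture, sign_off gives the robot as it stands. The module is installed in compiled form; this text tells all that it offers. Calls block until the motion is done:
- env.reach(position, orientation): joint-space move of the TCP to a pose.
- env.move_l(position, ori=None, velocity=150, max_force=None): straight line of the TCP; ori=None keeps the orientation; velocity is the mean speed in mm/s. With max_force (N) it stops when the force on the tool has changed by that much, and returns True; else False.
- env.move_j(angles): joint-space move.
- claw.command_gripper(opening, effort=None): finger opening in mm; effort is the grip in N (None keeps the last); returns when the fingers have stopped.
- env.pause(seconds).
- kin.inverse_kinematics(position, orientation): joint angles nearest the present ones, or None.
- get_obs(): the state.
- capture(name): name is "scene" or "top"; returns a dict with "frame" (384x512x3 uint8, blue, green, red), "camera_matrix" (3x3 intrinsics, pixels), "cam_to_world" (4x4, takes a point from camera to world coordinates). Camera axes: x right, y up, looking along -z (the intrinsics and any distortion apply to the point x, -y, -z); pixel columns grow to the right and rows downward; lengths in mm; the calibration is good to about 2 mm. A picture is of the moment at which its call begins. There is no depth.
A pose or a line that the arm cannot do raises env.IKError and nothing moves.
- sign_off(): hands the job in; it is judged then, once.
The state is a dict: "time": time; "q": joint angles; "qvel": joint speeds; "joint_efforts": joint torques, N m; "position": TCP position; "tool_rot": TCP orientation; "ft_force": force on the tool from outside, world axes, zero at the start; "torque": the same for the moment, N m; "grip_width": finger opening in mm; "grasp_force": force on a finger pad.
Only numpy, scipy, OpenCV 4.12 (cv2) and the standard library are available. Lean on these libraries where they do the work, as an engineer would, in place of code of your own. Each camera call takes 0.05 s, during which the arm holds its last target. There are 200 camera calls.

## Task

Some of the three camera boards still wear a loose orange cap: take the caps off and put them in the blue bin, and lay each bare board flat in a compartment of the test tray of its own, its white plug towards the yellow hinge side. Only when all that is done, swing the clear guard flap up past upright and lower it gently, without letting it fall, until it lies fully closed over them. Leave everything else on the bench where it is.

Things in the scene. Friction and masses are not known exactly. Their poses are not given: they have to be found in the camera images.
- board1_mid (a point): Camera board: flat green circuit board 96 x 64 x 5 mm carrying a black square camera housing 34 x 34 mm that stands from 5 to 45 mm above the board's underside at its centre. This point is the board's centre, 22.5 mm above its underside. x runs along the 96 mm side towards the white plug (12 x 36 mm, 5 mm high) at that end; z up out of the lens. 0.15 kg. Starts lying on the bench, with or without a cap.
- board1_plug (a point): Centre of the white plug of board1, 41 mm from the board's centre along its x, 7.5 mm above its underside; axes as the board's.
- cap1_mid (a point): Orange plastic cap, 44 x 44 mm, 30 mm high, an upside-down square cup sitting loosely over the housing of board1 (26 mm deep inside, 2 mm play each side, not clipped; lifts straight up; worn, its underside is 19 mm above the board's). This point is the centre of the cap, half-way up; sides along its x and y, z up. 0.03 kg. Not every board wears one: an absent cap has no reading.
- board2_mid (a point): Camera board: flat green circuit board 96 x 64 x 5 mm carrying a black square camera housing 34 x 34 mm that stands from 5 to 45 mm above the board's underside at its centre. This point is the board's centre, 22.5 mm above its underside. x runs along the 96 mm side towards the white plug (12 x 36 mm, 5 mm high) at that end; z up out of the lens. 0.15 kg. Starts lying on the bench, with or without a cap.
- board2_plug (a point): Centre of the white plug of board2, 41 mm from the board's centre along its x, 7.5 mm above its underside; axes as the board's.
- cap2_mid (a point): Orange plastic cap, 44 x 44 mm, 30 mm high, an upside-down square cup sitting loosely over the housing of board2 (26 mm deep inside, 2 mm play each side, not clipped; lifts straight up; worn, its underside is 19 mm above the board's). This point is the centre of the cap, half-way up; sides along its x and y, z up. 0.03 kg. Not every board wears one: an absent cap has no reading.
- board3_mid (a point): Camera board: flat green circuit board 96 x 64 x 5 mm carrying a black square camera housing 34 x 34 mm that stands from 5 to 45 mm above the board's underside at its centre. This point is the board's centre, 22.5 mm above its underside. x runs along the 96 mm side towards the white plug (12 x 36 mm, 5 mm high) at that end; z up out of the lens. 0.15 kg. Starts lying on the bench, with or without a cap.
- board3_plug (a point): Centre of the white plug of board3, 41 mm from the board's centre along its x, 7.5 mm above its underside; axes as the board's.
- cap3_mid (a point): Orange plastic cap, 44 x 44 mm, 30 mm high, an upside-down square cup sitting loosely over the housing of board3 (26 mm deep inside, 2 mm play each side, not clipped; lifts straight up; worn, its underside is 19 mm above the board's). This point is the centre of the cap, half-way up; sides along its x and y, z up. 0.03 kg. Not every board wears one: an absent cap has no reading.
- slot1 (a point): Compartment 1 of the fixed test tray: centre of its floor, 4 mm above the bench. Inside 104 mm along x and 72 mm along y; walls 10 mm above this floor; the three lie side by side along y, 78 mm apart. x points to the hinge side of the tray (the yellow wall with brass contacts), z up.
- slot2 (a point): Compartment 2 of the fixed test tray: centre of its floor, 4 mm above the bench. Inside 104 mm along x and 72 mm along y; walls 10 mm above this floor; the three lie side by side along y, 78 mm apart. x points to the hinge side of the tray (the yellow wall with brass contacts), z up.
- slot3 (a point): Compartment 3 of the fixed test tray: centre of its floor, 4 mm above the bench. Inside 104 mm along x and 72 mm along y; walls 10 mm above this floor; the three lie side by side along y, 78 mm apart. x points to the hinge side of the tray (the yellow wall with brass contacts), z up.
- flap (a joint): Clear guard flap hinged along the tray's far, yellow side: 0 rad = closed, lying level over the tray on its two front posts (60 mm high, at the tray corners, as the 66 mm hinge posts at the back); grows as it opens, 1.57 upright, 2.1 leaning back on its open stop (where it starts). Swings freely and falls under its weight on either side of upright; 0.25 kg, 268 mm wide.
- flap_hinge (a point): Mid-point of the flap's hinge line, 63 mm above the bench; fixed to the tray. x as the slots' x, y along the hinge. A point of the flap at distance r from here lies at (-r cos a, r sin a) in x and z when the joint reads a.
- flap_grip (a point): Middle of the flap's red round handle bar, 12 mm thick, 110 mm long along the hinge direction, 160 mm from the hinge line in the flap's plane, at its free edge; about 35 mm of open gap between bar and flap. The flap itself is 4 mm thick (7 mm at its frame). This point's axes turn with the flap.
- bin_floor (a point): Blue open cap bin, fixed: centre of its inner floor, 4 mm above the bench. Inside 168 mm along x, 118 mm along y; walls 31 mm above this floor, 4 mm thick.
- screwdriver: Bystander, to be left alone: screwdriver lying on the bench. Origin at its underside.
- brush: Bystander, to be left alone: brush lying on the bench. Origin at its underside.
- multimeter: Bystander, to be left alone: yellow hand multimeter 150 x 75 x 34 mm lying on the bench. Origin at its underside.
- spool: Bystander, to be left alone: grey spool 60 mm across, 45 mm high. Origin at its underside.
- mug: Bystander, to be left alone: blue mug 90 mm high. Origin at its underside.
- tape: Bystander, to be left alone: red tape roll 90 mm across, 20 mm high. Origin at its underside.
There are look-alikes about, which are no part of the job. What is shaped like the part that bears board3_mid but pink, purple or red is not meant.

How it is judged (in metres and radians):
On the way, in this order (a step that is already met when the one before it is completed fails the run):
1. with the flap still open, every cap is in the bin and every board lies flat in a compartment with its plug towards the hinge (((horizontal distance between board1_mid and slot1 below 0.011 m and y of board1_plug in the frame of slot1 between -0.012 and 0.012 m and x of board1_plug in the frame of slot1 above 0.03 m and z of board1_mid in the frame of slot1 below 0.0265 m) or (horizontal distance between board1_mid and slot2 below 0.011 m and y of board1_plug in the frame of slot2 between -0.012 and 0.012 m and x of board1_plug in the frame of slot2 above 0.03 m and z of board1_mid in the frame of slot2 below 0.0265 m) or (horizontal distance between board1_mid and slot3 below 0.011 m and y of board1_plug in the frame of slot3 between -0.012 and 0.012 m and x of board1_plug in the frame of slot3 above 0.03 m and z of board1_mid in the frame of slot3 below 0.0265 m)) and ((horizontal distance between board2_mid and slot1 below 0.011 m and y of board2_plug in the frame of slot1 between -0.012 and 0.012 m and x of board2_plug in the frame of slot1 above 0.03 m and z of board2_mid in the frame of slot1 below 0.0265 m) or (horizontal distance between board2_mid and slot2 below 0.011 m and y of board2_plug in the frame of slot2 between -0.012 and 0.012 m and x of board2_plug in the frame of slot2 above 0.03 m and z of board2_mid in the frame of slot2 below 0.0265 m) or (horizontal distance between board2_mid and slot3 below 0.011 m and y of board2_plug in the frame of slot3 between -0.012 and 0.012 m and x of board2_plug in the frame of slot3 above 0.03 m and z of board2_mid in the frame of slot3 below 0.0265 m)) and ((horizontal distance between board3_mid and slot1 below 0.011 m and y of board3_plug in the frame of slot1 between -0.012 and 0.012 m and x of board3_plug in the frame of slot1 above 0.03 m and z of board3_mid in the frame of slot1 below 0.0265 m) or (horizontal distance between board3_mid and slot2 below 0.011 m and y of board3_plug in the frame of slot2 between -0.012 and 0.012 m and x of board3_plug in the frame of slot2 above 0.03 m and z of board3_mid in the frame of slot2 below 0.0265 m) or (horizontal distance between board3_mid and slot3 below 0.011 m and y of board3_plug in the frame of slot3 between -0.012 and 0.012 m and x of board3_plug in the frame of slot3 above 0.03 m and z of board3_mid in the frame of slot3 below 0.0265 m)) and angle between each of board1_mid, board2_mid, board3_mid's own z axis and vertical below 0.06 rad and x of cap1_mid in the frame of bin_floor between -0.082 and 0.082 m and y of cap1_mid in the frame of bin_floor between -0.057 and 0.057 m and z of each of cap1_mid, cap2_mid, cap3_mid in the frame of bin_floor below 0.055 m and x of cap2_mid in the frame of bin_floor between -0.082 and 0.082 m and y of cap2_mid in the frame of bin_floor between -0.057 and 0.057 m and x of cap3_mid in the frame of bin_floor between -0.082 and 0.082 m and y of cap3_mid in the frame of bin_floor between -0.057 and 0.057 m and value of joint flap above 1.6 rad), for 0.2 s.
2. the flap is lowered past half-way (value of joint flap below 0.8 rad), for 0.05 s.
At the end, for the whole second after the job is handed in: Every board lies flat (tilt under 0.06 rad) in a tray compartment, centre within 11 mm of the compartment's, plug end towards the hinge; every cap is inside the bin; all at rest; the flap is closed (joint under 0.04 rad) (((horizontal distance between board1_mid and slot1 below 0.011 m and y of board1_plug in the frame of slot1 between -0.012 and 0.012 m and x of board1_plug in the frame of slot1 above 0.03 m and z of board1_mid in the frame of slot1 below 0.0265 m) or (horizontal distance between board1_mid and slot2 below 0.011 m and y of board1_plug in the frame of slot2 between -0.012 and 0.012 m and x of board1_plug in the frame of slot2 above 0.03 m and z of board1_mid in the frame of slot2 below 0.0265 m) or (horizontal distance between board1_mid and slot3 below 0.011 m and y of board1_plug in the frame of slot3 between -0.012 and 0.012 m and x of board1_plug in the frame of slot3 above 0.03 m and z of board1_mid in the frame of slot3 below 0.0265 m)) and ((horizontal distance between board2_mid and slot1 below 0.011 m and y of board2_plug in the frame of slot1 between -0.012 and 0.012 m and x of board2_plug in the frame of slot1 above 0.03 m and z of board2_mid in the frame of slot1 below 0.0265 m) or (horizontal distance between board2_mid and slot2 below 0.011 m and y of board2_plug in the frame of slot2 between -0.012 and 0.012 m and x of board2_plug in the frame of slot2 above 0.03 m and z of board2_mid in the frame of slot2 below 0.0265 m) or (horizontal distance between board2_mid and slot3 below 0.011 m and y of board2_plug in the frame of slot3 between -0.012 and 0.012 m and x of board2_plug in the frame of slot3 above 0.03 m and z of board2_mid in the frame of slot3 below 0.0265 m)) and ((horizontal distance between board3_mid and slot1 below 0.011 m and y of board3_plug in the frame of slot1 between -0.012 and 0.012 m and x of board3_plug in the frame of slot1 above 0.03 m and z of board3_mid in the frame of slot1 below 0.0265 m) or (horizontal distance between board3_mid and slot2 below 0.011 m and y of board3_plug in the frame of slot2 between -0.012 and 0.012 m and x of board3_plug in the frame of slot2 above 0.03 m and z of board3_mid in the frame of slot2 below 0.0265 m) or (horizontal distance between board3_mid and slot3 below 0.011 m and y of board3_plug in the frame of slot3 between -0.012 and 0.012 m and x of board3_plug in the frame of slot3 above 0.03 m and z of board3_mid in the frame of slot3 below 0.0265 m)) and angle between each of board1_mid, board2_mid, board3_mid's own z axis and vertical below 0.06 rad and x of cap1_mid in the frame of bin_floor between -0.082 and 0.082 m and y of cap1_mid in the frame of bin_floor between -0.057 and 0.057 m and z of each of cap1_mid, cap2_mid, cap3_mid in the frame of bin_floor below 0.055 m and x of cap2_mid in the frame of bin_floor between -0.082 and 0.082 m and y of cap2_mid in the frame of bin_floor between -0.057 and 0.057 m and x of cap3_mid in the frame of bin_floor between -0.082 and 0.082 m and y of cap3_mid in the frame of bin_floor between -0.057 and 0.057 m and linear speed of each of board1, board2, board3, cap1, cap2, cap3 below 0.02 m/s and value of joint flap below 0.04 rad); the robot touches nothing.
It fails at once if the flap falls shut (faster than 3 rad/s while closing below 1 rad) (value of joint flap below 1 rad and velocity of joint flap below -3 rad/s).
It fails at once if a bystander is moved by more than 30 mm (distance of any of screwdriver, brush, multimeter, spool, mug, tape from where it was at the start of the episode above 0.03 m).
Of cap1, cap2, cap3 only 1 to 3 are there at a start; the rules pass over those that are not, and their reading is None.
At some moment in a run one of board1, board2, board3 may be knocked a few centimetres aside while the robot is not near it.
It also fails if it takes over 210 s, if anything falls off the work surface, if the arm or the gripper's body presses on something with over 40 N, if the wrist force passes 120 N, or if a joint passes its speed limit or range.

## Working session

There is one attempt and no reset: what is moved stays moved. The work goes in short steps, each a Python script; the robot and the scene stay as the last script left them, time stands still between calls to the robot, and variables do not carry over. Pictures are saved under pics/ and viewed, at most 14 in all, crops included, and the job is handed in when it is done.

```bash
mkdir -p pics
python3 - <<'E'
from bench import *
import cv2,numpy as np
for n in("scene","top"):
    c=capture(n); cv2.imwrite(f"pics/{n}0.png",cv2.resize(c["frame"],(800,600),interpolation=cv2.INTER_CUBIC)); print(n,c["camera_matrix"],np.round(c["cam_to_world"],3),[k for k in c])
print(env.pinch_z,{k:get_obs()[k] for k in("time","position","tool_rot","ft_force","grip_width")})
E
```

```text
scene [[403.12149233   0.         254.56942057]
 [  0.         403.12149233 193.73013036]
 [  0.           0.           1.        ]] [[-6.600000e-01 -5.410000e-01  5.220000e-01  1.287389e+03]
 [ 7.510000e-01 -4.570000e-01  4.760000e-01  5.756240e+02]
 [-2.000000e-02  7.060000e-01  7.080000e-01  1.058659e+03]
 [ 0.000000e+00  0.000000e+00  0.000000e+00  1.000000e+00]] ['frame', 'camera_matrix', 'cam_to_world']
top [[372.93692194   0.         257.75450269]
 [  0.         372.93692194 194.30625751]
 [  0.           0.           1.        ]] [[-1.200000e-02  9.950000e-01 -1.000000e-01  4.552940e+02]
 [-1.000000e+00 -1.300000e-02 -6.000000e-03 -1.027860e+02]
 [-7.000000e-03  1.000000e-01  9.950000e-01  1.275055e+03]
 [ 0.000000e+00  0.000000e+00  0.000000e+00  1.000000e+00]] ['frame', 'camera_matrix', 'cam_to_world']
18.700000000000003 {'time': 0.1, 'position': array([254.4300196 , 624.63564105, 230.40841149]), 'tool_rot': array([-1.79903508e+02,  5.91986890e-03,  1.57840036e+02]), 'ft_force': array([ 0.34458347,  0.20786285, -0.40178601]), 'grip_width': 85.54066072824224}
```

View pics/top0.png

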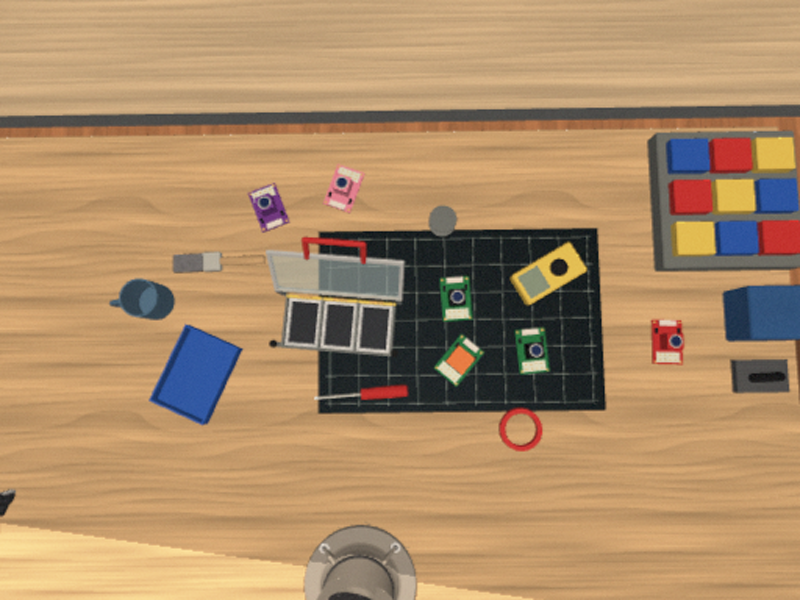

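View pics/scene0.png

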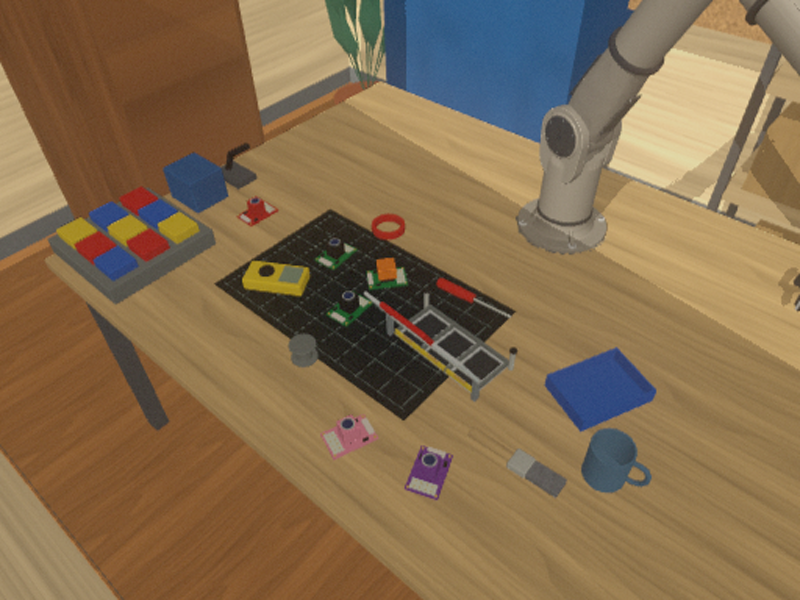

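The top view shows the tray at about (340,325), the bin at (196,374), and three green boards at (456,298), (533,351) and (459,360). Only the last wears an orange cap. The flap leans back with its handle near (335,247). Next I'll zoom in on the plug ends.

Run:
```python
from bench import *
import cv2,numpy as np
c=capture("top")["frame"]; np.save("top0.npy",c)
cv2.imwrite("pics/crop1.png",cv2.resize(c[141:269,160:384],None,fx=3.5,fy=3.5,interpolation=cv2.INTER_CUBIC))
s=capture("scene")["frame"]; cv2.imwrite("pics/crop2.png",cv2.resize(s[140:260,190:340],None,fx=5,fy=5,interpolation=cv2.INTER_CUBIC))
```

```text
(no output)
```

View pics/crop1.png

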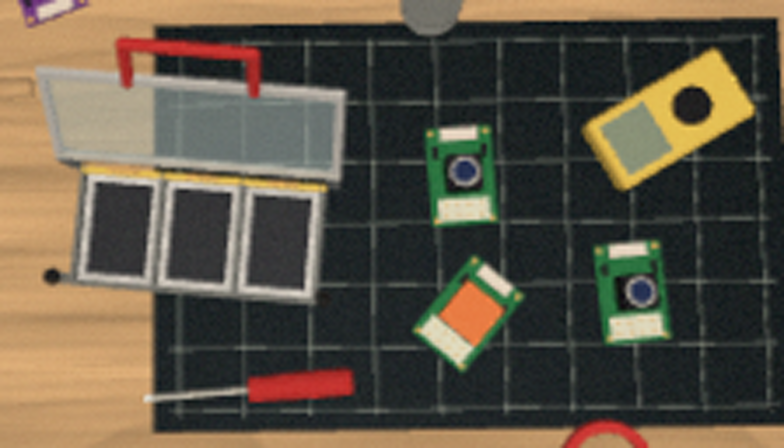

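View pics/crop2.png

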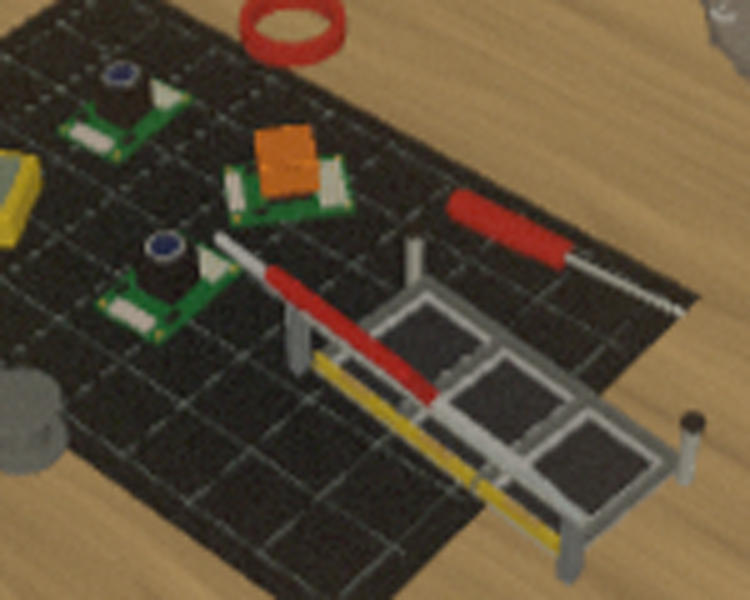

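The enlarged crops show that each board has a narrow 36 mm plug at its upper (hinge-facing) end and a wider label at its lower end. Crop1 has board A's plug at (460,133), B's at (628,250) and the capped board C's at (495,278). The three dark compartments are near (121,230), (200,237) and (278,243).

```bash
cat > h.py <<'E'
from bench import *
import cv2,numpy as np
def w(cam,uv,z):
    K,T=cam["camera_matrix"],cam["cam_to_world"]
    p=np.c_[np.atleast_2d(uv),np.ones(len(np.atleast_2d(uv)))]@np.linalg.inv(K).T
    d=(p*[1,-1,-1])@T[:3,:3].T; o=T[:3,3]
    return (o+d*((z-o[2])/d[:,2])[:,None])[:,:2]
def rects(cam,mask,z,amin,hull=True):
    """min-area rectangles (x,y,long,short,yaw of long side mod 180) of mask blobs, seen on plane z"""
    out=[]
    for c in cv2.findContours(mask.astype(np.uint8),cv2.RETR_EXTERNAL,cv2.CHAIN_APPROX_NONE)[0]:
        if cv2.contourArea(c)<amin*16: continue
        uv=(c[:,0,:]+.5)/4-.5
        P=w(cam,uv,z).astype(np.float32)
        (x,y),(a,b),t=cv2.minAreaRect(P)
        if a<b:a,b,t=b,a,t+90
        out.append(np.round([x,y,a,b,(t+90)%180-90],1))
    return out
def see():
    cam=capture("top"); f=cv2.resize(cam["frame"],None,fx=4,fy=4,interpolation=cv2.INTER_CUBIC)
    b,g,r=[f[...,i].astype(int) for i in range(3)]
    op=lambda m,k:cv2.morphologyEx(m.astype(np.uint8),cv2.MORPH_CLOSE,np.ones((k,k)))
    roi=np.zeros(b.shape,bool); roi[141*4:269*4,160*4:384*4]=1
    green=(g>r*1.25+12)&(g>b*1.12+8)&roi
    orange=(r>170)&(g<r*.7)&(g>r*.35)&(b<110)
    blue=(b>110)&(r<60)&(g<110)
    return cam,dict(board=rects(cam,op(green,17),5,60),cap=rects(cam,op(orange,5),49,40),bin=[q for q in rects(cam,op(blue,9),35,700)])
E
python3 - <<'E'
from h import *
cam,s=see(); print(s)
f=cv2.resize(cam["frame"],None,fx=4,fy=4,interpolation=cv2.INTER_CUBIC)
# tray floors: flood fill dark floor
g=cv2.cvtColor(f,cv2.COLOR_BGR2GRAY)
for cx,cy in((121,230),(200,237),(278,243)):
    u,v=int((cx/3.5+160)*4),int((cy/3.5+141)*4)
    m=np.zeros((g.shape[0]+2,g.shape[1]+2),np.uint8)
    bl=(g<95).astype(np.uint8)
    bl=cv2.morphologyEx(bl,cv2.MORPH_OPEN,np.ones((9,9)))
    cv2.floodFill(bl,m,(u,v),2); print(f[v,u],rects(cam,bl==2,6,100))
E
```

```text
{'board': [array([ 460.3, -214.3,   99.5,   68. ,  -40. ]), array([ 478.3, -373.5,   99.8,   68.7,    5.1]), array([ 594.2, -210.8,  100.1,   68.9,    3.3])], 'cap': [array([ 302.6, -344.8,   91.1,   58.9,  -54.5]), array([ 460.1, -213.6,   44.4,   44. ,  -40.2]), array([ 492.6, -648.3,   95.8,   70. ,   -2.9]), array([966.7, 666.2,  55.2,  18.7, -88.5]), array([967.2, 398. ,  41.1,  18.6, -88.5]), array([966.9, 136.8,  35. ,  17.7,  89.1]), array([ 967. , -121.8,   34.9,   18.6,   89.1]), array([ 966.6, -381.3,   33.9,   19.5,  -88.2]), array([ 966.1, -640.8,   34.8,   18.5,   89.1]), array([ 963.6, -899.7,   33.8,   26.4,   85.6])], 'bin': [array([438. , 347.2, 175.5, 126.6, -24.4]), array([ 5.531e+02, -8.868e+02,  1.109e+02,  1.094e+02, -8.000e-01])]}
[52 49 50] [array([546.1, 123.4,  87.5,  54.9,  -5.3])]
[55 55 54] [array([539.2,  45.8,  87.3,  55. ,  -5.5])]
[54 53 53] [array([531.9, -31.7,  86.9,  54.9,  -5.4])]
```

```bash
cat >> h.py <<'E'
def pose(p,yaw):
    """downward pose with yaw or yaw+180, whichever needs the smaller wrist motion"""
    best=None
    q0=np.array(get_obs()["q"])
    for y in(yaw,yaw+180):
        y=(y+180)%360-180
        q=kin.inverse_kinematics(p,[180,0,y])
        if q is not None:
            c=np.abs(np.array(q)-q0).max()+ (100 if abs(q[6])>150 else 0)
            if best is None or c<best[0]: best=(c,y)
    if best is None: raise RuntimeError(("no ik",p,yaw))
    return [180,0,best[1]]
def go(x,y,z,yaw):
    o=pose([x,y,z],yaw); env.reach([x,y,z],o); return o
def up(z,v=120):
    p=get_obs()["position"]; env.move_l([p[0],p[1],z],velocity=v)
def st(*k):
    o=get_obs(); print({i:np.round(o[i],1) for i in("time","position","tool_rot","grip_width","grasp_force","ft_force")})
E
python3 - <<'E'
from h import *
x,y,yaw=460.3,-214,-40
claw.command_gripper(62,30)
go(430,200,260,-20)
go(x,y,200,yaw); env.move_l([x,y,60]); print(env.move_l([x,y,20],velocity=60,max_force=12)); st()
claw.command_gripper(30,30); st()
up(60,50); up(190); st()
go(438,347,190,-24.4); st()
env.move_l([438,347,14],velocity=120,max_force=15); claw.command_gripper(62); up(190); st()
print(see()[1])
E
```

```text
False
{'time': np.float64(5.8), 'position': array([ 460.3, -214.2,   20. ]), 'tool_rot': array([-180.,    0.,  140.]), 'grip_width': np.float64(61.9), 'grasp_force': np.float64(0.0), 'ft_force': array([-0.2, -0.2, -0.1])}
{'time': np.float64(6.0), 'position': array([ 460.6, -214.2,   20.4]), 'tool_rot': array([180.,   0., 140.]), 'grip_width': np.float64(43.5), 'grasp_force': np.float64(34.1), 'ft_force': array([0.8, 0.4, 3.3])}
{'time': np.float64(8.2), 'position': array([ 460. , -213.7,  189.3]), 'tool_rot': array([-1.8e+02, -1.0e-01,  1.4e+02]), 'grip_width': np.float64(43.5), 'grasp_force': np.float64(33.9), 'ft_force': array([-0.1,  0. ,  0.2])}
{'time': np.float64(10.2), 'position': array([438.9, 345.6, 190.1]), 'tool_rot': array([-180. ,    0. ,  155.5]), 'grip_width': np.float64(43.5), 'grasp_force': np.float64(33.9), 'ft_force': array([-0.3, -0.6, -0.2])}
{'time': np.float64(13.8), 'position': array([437.7, 346.9, 189.3]), 'tool_rot': array([-179.9,   -0. ,  155.6]), 'grip_width': np.float64(62.3), 'grasp_force': np.float64(0.0), 'ft_force': array([ 1. ,  0.3, -0.7])}
{'board': [array([ 460.4, -214.1,   99.6,   68. ,  -40.2]), array([ 478.3, -373.8,  100. ,   68.9,    4.8]), array([ 594.2, -211. ,  100.3,   68.6,    3.4])], 'cap': [array([ 302.6, -344.9,   91.3,   59.1,  -54.5]), array([438.9, 340.8,  45. ,  44.7, -22.3]), array([ 492.5, -648.8,   96.4,   70. ,   -1.9]), array([967.4, 665.5,  57.3,  18.6,  89.1]), array([966.8, 406.1,  57.4,  18.3, -88.4]), array([966.9, 136.3,  36.2,  17.7,  89.1]), array([ 967.4, -122.6,   34.9,   19.4,   89.1]), array([ 967.1, -371.1,   58.4,   19.4,   89.1]), array([ 966.6, -640.4,   34.1,   18.9,  -88.3]), array([ 962.5, -899.6,   34.8,   27.3,   87.7])], 'bin': [array([438. , 347.4, 175.8, 126.6, -24.6]), array([ 5.531e+02, -8.867e+02,  1.109e+02,  1.097e+02, -8.000e-01])]}
```

```bash
cat >> h.py <<'E'
SL=[(546.1,123.4),(539.1,45.8),(532,-31.8)]
def fetch(b,slot):
    x,y,_,_,yaw=b; sx,sy=slot
    claw.command_gripper(62,40)
    go(x,y,160,yaw); env.move_l([x,y,50]); print("hit",env.move_l([x,y,17],velocity=60,max_force=12))
    claw.command_gripper(20,40); st()
    up(30,40); up(160)
    if x>550: env.move_l([530,y,160])
    o=go(sx,sy,160,-5.3); env.move_l([sx,sy,45])
    print("land",env.move_l([sx,sy,19],velocity=35,max_force=8)); st()
    claw.command_gripper(50); env.pause(.2); up(160)
E
python3 - <<'E'
from h import *
b=min(see()[1]["board"],key=lambda q:abs(q[0]-460)+abs(q[1]+214)); print(b)
fetch(b,SL[0]); go(430,-60,200,-5); st()
cam,s=see(); print(s["board"]); cv2.imwrite("pics/p1.png",cv2.resize(cam["frame"][141:269,160:384],None,fx=3.5,fy=3.5,interpolation=cv2.INTER_CUBIC))
E
```

```text
[ 460.2 -214.1   99.5   67.8  -40.5]
hit False
{'time': np.float64(18.1), 'position': array([ 460.6, -214.2,   17.4]), 'tool_rot': array([180. ,   0. , 139.5]), 'grip_width': np.float64(33.7), 'grasp_force': np.float64(40.7), 'ft_force': array([ 0.1, -0.2,  4. ])}
land True
{'time': np.float64(22.7), 'position': array([545.7, 123.4,  21.3]), 'tool_rot': array([ 1.800e+02, -1.000e-01,  1.747e+02]), 'grip_width': np.float64(33.0), 'grasp_force': np.float64(41.3), 'ft_force': array([-1.8,  0.3,  6.4])}
{'time': np.float64(25.4), 'position': array([431.1, -58.8, 200.1]), 'tool_rot': array([1.800e+02, 1.000e-01, 1.751e+02]), 'grip_width': np.float64(49.8), 'grasp_force': np.float64(0.0), 'ft_force': array([ 0.4, -0.8, -0.2])}
[array([ 478.6, -373.7,   99.3,   68.5,    5. ]), array([546.8, 125.6,  94.6,  64.8,  -5.1]), array([ 594.2, -210.9,  100.1,   68.3,    3.4])]
```

View pics/p1.png

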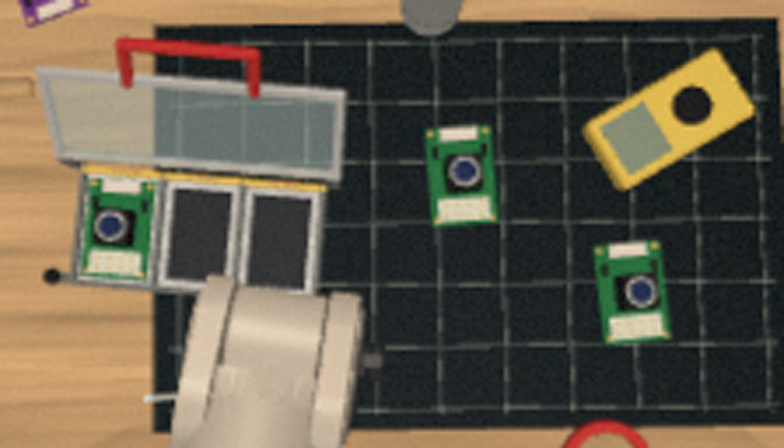

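The board is lying in the left compartment at about (117,228), with its plug at (122,184) towards the yellow wall. The other two boards haven't moved, so I'll fetch them next.

Run:
```python
from h import *
for tgt,s in(((594,-211),SL[1]),((478,-374),SL[2])):
    b=min(see()[1]["board"],key=lambda q:abs(q[0]-tgt[0])+abs(q[1]-tgt[1])); print(b)
    if not(92<b[2]<106 and 60<b[3]<74 and np.hypot(b[0]-tgt[0],b[1]-tgt[1])<80): print("odd"); break
    fetch(b,s)
    env.move_l([440,s[1],160]); 
go(430,-200,250,-5); st()
cam,s=see(); print(s["board"]); cv2.imwrite("pics/p2.png",cv2.resize(cam["frame"][130:269,80:300],None,fx=3.5,fy=3.5,interpolation=cv2.INTER_CUBIC))
c=capture("scene")["frame"]; cv2.imwrite("pics/p3.png",cv2.resize(c[140:260,190:340],None,fx=5,fy=5,interpolation=cv2.INTER_CUBIC))
```

```text
[ 594.3 -211.2   99.8   68.6    3.7]
hit False
{'time': np.float64(28.6), 'position': array([ 594.7, -211.4,   17.5]), 'tool_rot': array([-1.800e+02,  1.000e-01, -1.763e+02]), 'grip_width': np.float64(33.4), 'grasp_force': np.float64(41.8), 'ft_force': array([-0.1, -0.9,  3.6])}
land True
{'time': np.float64(33.4), 'position': array([538.7,  45.9,  21.3]), 'tool_rot': array([ 1.800e+02, -1.000e-01,  1.747e+02]), 'grip_width': np.float64(33.6), 'grasp_force': np.float64(42.2), 'ft_force': array([-0.9,  0. ,  4.5])}
[ 478.7 -373.5   99.3   68.9    4.8]
hit False
{'time': np.float64(39.9), 'position': array([ 478.9, -373.8,   17.5]), 'tool_rot': array([180. ,  -0. ,   4.8]), 'grip_width': np.float64(33.2), 'grasp_force': np.float64(41.7), 'ft_force': array([-1.4,  0.2,  3.4])}
land True
{'time': np.float64(44.5), 'position': array([531.7, -31.6,  21.3]), 'tool_rot': array([-1.8e+02,  1.0e-01, -5.3e+00]), 'grip_width': np.float64(33.6), 'grasp_force': np.float64(42.5), 'ft_force': array([-1.1,  1.7,  6.5])}
{'time': np.float64(47.8), 'position': array([ 430.3, -199. ,  249.5]), 'tool_rot': array([-180.,    0.,   -5.]), 'grip_width': np.float64(50.4), 'grasp_force': np.float64(0.0), 'ft_force': array([0.1, 0.3, 0.3])}
[array([539.1,  48.1, 221.1,  95.3,  84.4])]
```

View pics/p2.png

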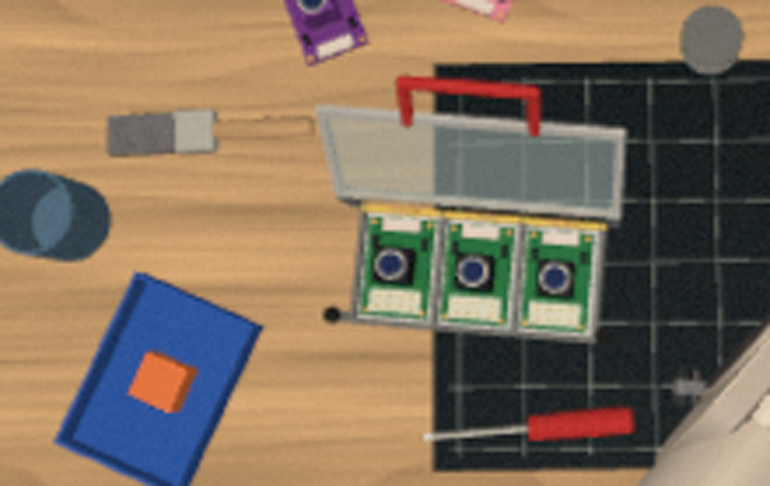

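View pics/p3.png

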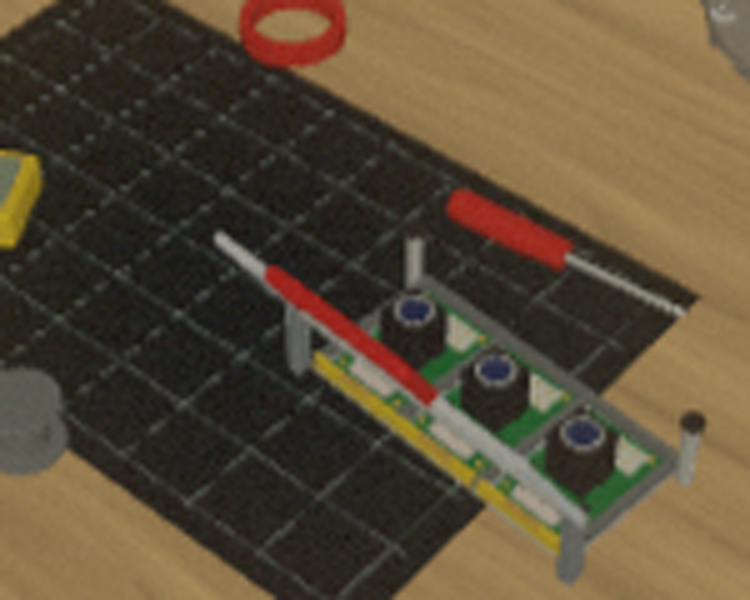

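All three boards lie inside their compartments with plugs at the hinge (p2: (397,224), (476,230), (556,238)), and the cap is in the bin at (162,381). The red bar runs from (402,83) to (537,92) in p2 and from (272,272) to (432,398) in p3. I'll triangulate it from those.

Run:
```python
from h import *
from scipy.optimize import least_squares
def ray(cam,uv):
    a=w(cam,uv,0)[0]; o=cam["cam_to_world"][:3,3]; d=np.r_[a,0]-o; return o,d/np.linalg.norm(d)
def red(n,roi):
    cam=capture(n); f=cam["frame"].astype(int); m=np.zeros(f.shape[:2],bool); m[roi]=1
    m&=(f[...,2]>120)&(f[...,1]<80)&(f[...,0]<80)
    v,u=np.nonzero(m); return cam,u,v
ct,u,v=red("top",np.s_[145:172,185:245]); 
# crossbar: top edge band per column
cols=[c for c in range(u.min()+4,u.max()-3)]
top=np.array([(c,v[u==c].mean()) for c in cols if (u==c).sum() and np.ptp(v[u==c])<6]); pt=np.r_[(u.min()+u.max())/2,0]; pf=np.polyfit(top[:,0],top[:,1],1); pt[1]=np.polyval(pf,pt[0])
cs,u2,v2=red("scene",np.s_[185:225,238:285]); ps=np.array([(u2.min()+u2.max())/2,(v2.min()+v2.max())/2])
print(pt,(u.min(),u.max()),pf,ps,(u2.min(),u2.max(),v2.min(),v2.max()))
(o1,d1),(o2,d2)=ray(ct,pt),ray(cs,ps)
t=np.linalg.lstsq(np.c_[d1,-d2],o2-o1,rcond=None)[0]; a,b=o1+t[0]*d1,o2+t[1]*d2
print(a,b,(a+b)/2)
m=(a+b)/2; yaw=np.radians(-5.3); ex=np.array([np.cos(yaw),np.sin(yaw)])
print("along x from slot2:",(m[:2]-SL[1])@ex,"y:",(m[:2]-SL[1])@[-ex[1],ex[0]])
print(w(ct,[pt],201))
# hinge-side yellow wall strip, at z=14 say
f=ct["frame"].astype(int); k=(f[...,2]>150)&(f[...,1]>110)&(f[...,0]<100); k[:,:160]=0;k[:,258:]=0;k[:180]=0;k[:141]=0;k[215:]=0
vv,uu=np.nonzero(k); P=w(ct,np.c_[uu,vv],14); q=(P-SL[1])@ex; print("yellow x",np.percentile(q,[2,50,98]),len(q))
print(kin.inverse_kinematics([m[0],m[1],330],[180,0,84.7]),kin.inverse_kinematics([m[0],m[1],m[2]-19],[180,0,84.7]),kin.inverse_kinematics([m[0],m[1],m[2]-19],[180,0,-95.3]))
```

```text
[213.         154.55581012] (np.int64(193), np.int64(233)) [7.58797654e-02 1.38393420e+02] [260.  206.5] (np.int64(243), np.int64(277), np.int64(193), np.int64(220))
[684.12245005  34.0226861  193.12436395] [678.98193905  40.3332226  192.83510432] [681.55219455  37.17795435 192.97973414]
along x from slot2: 142.639591844904 y: 4.573209094036917
[[682.45675183  33.02682205]]
yellow x [-32.99459561  49.61027346  60.83021593] 314
[-39.64626127  30.70513085  49.17018527  83.13276382 -23.38307654
  76.78243848   5.55773869] [-29.75322388  34.17887195  31.76324235  92.66000786 -20.18915446
  58.96776364   2.80239889] [ -50.25314749   59.62765195   80.05910649   93.96554764  -59.82475392
   79.42339754 -147.15105874]
```

```bash
cat >> h.py <<'E'
yaw0=np.radians(-5.3); EX=np.array([np.cos(yaw0),np.sin(yaw0)]); H=np.array(SL[1])+62.7*EX
OR=[180,0,84.7]
def bar(a,dz=0): 
    return np.r_[H-160*np.cos(a)*EX,63+160*np.sin(a)-18.7+dz]
E
python3 - <<'E'
from h import *
for a in np.linspace(2.1,0,8):
    print(round(a,2),bar(a).round(),np.round(kin.inverse_kinematics(bar(a),OR),0))
claw.command_gripper(50,20)
go(430,-100,330,84.7)
env.reach([560,20,330],OR); b=bar(2.1); env.reach([b[0],b[1],300],OR); st()
print(env.move_l(b,velocity=60,max_force=8)); st()
E
```

```text
2.1 [682.  33. 182.] [-30.  34.  32.  92. -20.  60.   3.]
1.8 [638.  37. 200.] [-36.  30.  38.  98. -21.  59.   4.]
1.5 [590.  41. 204.] [-44.  27.  47. 105. -23.  58.   6.]
1.2 [544.  45. 193.] [-53.  26.  55. 112. -25.  56.   9.]
0.9 [502.  49. 170.] [-60.  26.  62. 118. -30.  52.  13.]
0.6 [470.  52. 135.] [-64.  29.  65. 124. -36.  49.  18.]
0.3 [449.  54.  92.] [-62.  32.  61. 128. -43.  44.  24.]
0.0 [442.  55.  44.] [-53.  32.  47. 130. -43.  35.  22.]
{'time': np.float64(50.3), 'position': array([681.5,  30.3, 300.4]), 'tool_rot': array([-180. ,    0. ,   84.5]), 'grip_width': np.float64(49.9), 'grasp_force': np.float64(0.0), 'ft_force': array([ 0.2, -0.6,  1. ])}
False
{'time': np.float64(52.4), 'position': array([682.1,  32.5, 182.7]), 'tool_rot': array([180. ,  -0. ,  84.7]), 'grip_width': np.float64(50.2), 'grasp_force': np.float64(0.0), 'ft_force': array([0.2, 0.6, 0.3])}
```

Run:
```python
from h import *
claw.command_gripper(5,20); st()
for a in np.arange(2.05,1.74,-.1):
    if env.move_l(bar(a),velocity=45,max_force=15): print("stop",a)
st()
c=capture("scene")["frame"]; cv2.imwrite("pics/f1.png",cv2.resize(c[60:260,190:340],None,fx=3,fy=3,interpolation=cv2.INTER_CUBIC))
```

```text
{'time': np.float64(52.8), 'position': array([682.2,  32.6, 182.6]), 'tool_rot': array([180. ,  -0. ,  84.7]), 'grip_width': np.float64(11.2), 'grasp_force': np.float64(20.5), 'ft_force': array([1.1, 1.2, 0.1])}
{'time': np.float64(54.7), 'position': array([629.2,  37.5, 201.4]), 'tool_rot': array([-179.9,    0. ,   84.7]), 'grip_width': np.float64(11.3), 'grasp_force': np.float64(20.5), 'ft_force': array([1. , 0.3, 0.2])}
```

View pics/f1.png

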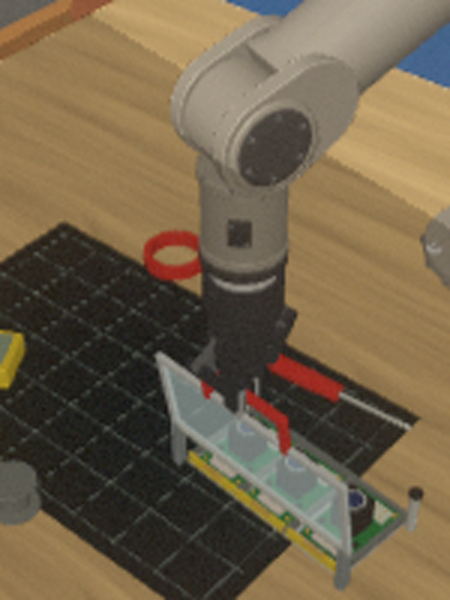

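The bar is held between the fingers at about (240,395), the flap is nearly upright and the boards are still in place. I'll keep lowering it along the arc.

Run:
```python
from h import *
for a in np.arange(1.65,.04,-.1):
    if env.move_l(bar(a),velocity=45,max_force=20): print("stop",a); st(); break
else:
    st()
    print(env.move_l(bar(0.0),velocity=15,max_force=6)); st()
    print(env.move_l(bar(0.0,-5),velocity=10,max_force=6)); st()
c=capture("scene")["frame"]; cv2.imwrite("pics/f2.png",cv2.resize(c[100:260,190:360],None,fx=3.5,fy=3.5,interpolation=cv2.INTER_CUBIC))
```

```text
{'time': np.float64(63.4), 'position': array([443.6,  54.7,  51.8]), 'tool_rot': array([179.9,   0. ,  84.7]), 'grip_width': np.float64(11.1), 'grasp_force': np.float64(19.5), 'ft_force': array([ 6.9, -1. ,  0.2])}
True
{'time': np.float64(63.7), 'position': array([443.7,  54.7,  49.2]), 'tool_rot': array([179.9,  -0. ,  84.7]), 'grip_width': np.float64(11.2), 'grasp_force': np.float64(20.2), 'ft_force': array([-1.4,  0.8,  6.8])}
True
{'time': np.float64(64.0), 'position': array([443.7,  54.7,  49.1]), 'tool_rot': array([179.9,  -0. ,  84.7]), 'grip_width': np.float64(10.9), 'grasp_force': np.float64(20.3), 'ft_force': array([-1.4,  0.9,  8.1])}
```

View pics/f2.png

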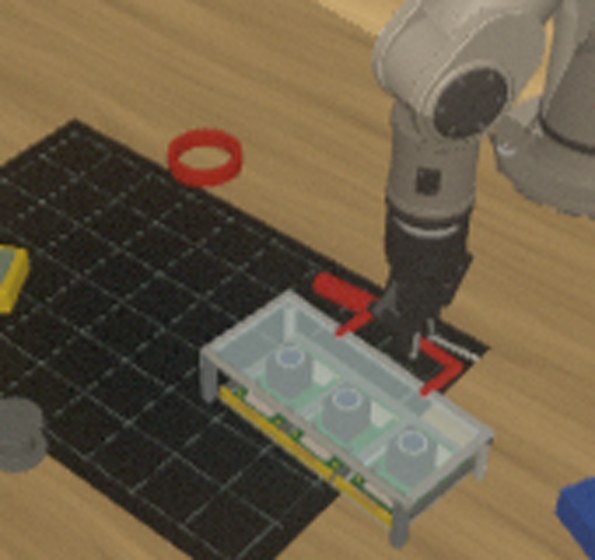

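The flap looks level on the posts, and the upward contact force agrees. Now I'll release the bar, retract and check.

Run:
```python
from h import *
claw.command_gripper(28); env.pause(.3); up(200,80); st()
go(440,-220,260,84.7); env.pause(.5); st()
c=capture("scene")["frame"]; t=capture("top")["frame"]
a=cv2.resize(c[170:260,240:350],None,fx=3.6,fy=3.6,interpolation=cv2.INTER_CUBIC); b=cv2.resize(t[165:260,90:200+70],(396,209),interpolation=cv2.INTER_CUBIC)
h=max(a.shape[0],b.shape[0]); z=lambda i:cv2.copyMakeBorder(i,0,h-i.shape[0],0,0,cv2.BORDER_CONSTANT)
cv2.imwrite("pics/f3.png",np.hstack([z(a),z(b)]))
```

```text
{'time': np.float64(66.7), 'position': array([445.7,  54.5, 199.8]), 'tool_rot': array([179.6,   0. ,  84.7]), 'grip_width': np.float64(28.0), 'grasp_force': np.float64(0.0), 'ft_force': array([ 0.4,  0.7, -0.7])}
{'time': np.float64(68.3), 'position': array([ 440.1, -219.8,  260. ]), 'tool_rot': array([-180. ,    0. ,   84.7]), 'grip_width': np.float64(27.7), 'grasp_force': np.float64(0.0), 'ft_force': array([-0.8,  1.1,  0.5])}
```

View pics/f3.png

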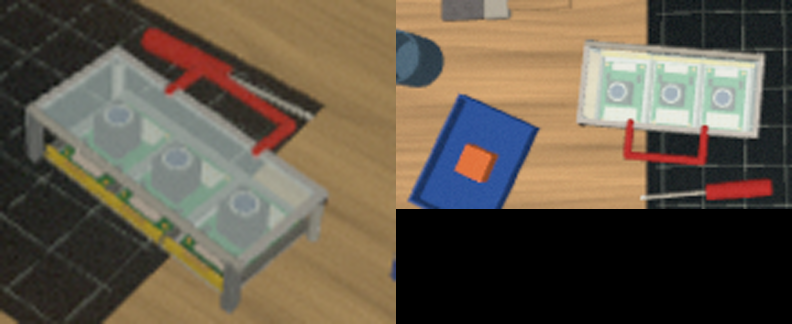

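The flap lies over the three boards and the cap is in the bin. A light touch on top of the bar will confirm it's fully closed, since its top should be at z≈69 mm.

Run:
```python
from h import *
claw.command_gripper(0,20); b=bar(0)
go(b[0],b[1],160,84.7); env.move_l([b[0],b[1],85],velocity=80)
print(env.move_l([b[0],b[1],60],velocity=12,max_force=5)); st()
up(200,80); go(440,-220,260,84.7); env.pause(.5); st()
```

```text
True
{'time': np.float64(72.3), 'position': array([442.3,  54.8,  68.8]), 'tool_rot': array([-180. ,   -0. ,   84.7]), 'grip_width': np.float64(-0.1), 'grasp_force': np.float64(4.0), 'ft_force': array([-2.5,  0.5,  7.9])}
{'time': np.float64(75.7), 'position': array([ 440.1, -219.8,  260. ]), 'tool_rot': array([-180. ,   -0. ,   84.7]), 'grip_width': np.float64(0.1), 'grasp_force': np.float64(0.0), 'ft_force': array([ 1.1, -0.1,  0.3])}
```

Contact came at 68.8 mm, so the flap is fully closed.

```bash
python3 -c "
from bench import *
print(sign_off())"
```

```text
the job is handed in; nothing more can be done
None
```

The job is handed in, though no verdict came back: the only cap is in the bin, all three boards are in their compartments with plugs to the hinge, and the flap is fully closed (a touch on the bar met it at 68.8 mm, expected 69).

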